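# Stow the standing torches on their sides in the shed rack

### The job

Swing the rack's hold-down bail right open, then lay every torch that stands on the table on its side in a free saddle of the rack, its foot hanging clear just off the end of the saddle, with its lens pointing the same way as the torch that is already lying there. Leave that torch lying in its saddle, swing the bail shut again so that its rod rests on the torches, and do not knock the other things on the table about.

Things in the scene. Friction and masses are not known exactly. Their poses are not given: they have to be found in the camera images.
- rack: fixed plywood rack, base board 360 x 200 x 10 mm on the table, with four V-shaped saddles side by side at x = -111, -37, +37, +111 mm; origin at the centre of the board's underside, z up. A torch lies in a saddle along the rack's y; seated, its axis is 50 mm and its top 70 mm above the origin. A weighted hold-down bail is hinged along the +y side
- saddle2 (a point): point in the rack's second saddle (rack x = -37, y = 0, z = 50 mm) through which a seated torch's axis passes; a torch lies well when its point 42 mm from the underside of its foot is here, or at the same point of another saddle. Each saddle is a 90 degree V, 42 mm long (21 mm either side along rack y), 48 mm wide, slats up to 42 mm high; beyond its ends only the board is under the torch, and the foot hangs clear
- bail (a joint): hinge of the weighted hold-down bail (rad): 0 = shut, rod resting on the lying torches (so it starts); grows as the rod is lifted up and over to the rack's +y side; stop at 2.9, folded open, rod level with the hinge. It falls by its own weight (0.25 kg, damped) to either side of upright (about 1.3). Hinge line along the rack's x at y = 105, z = 50 mm
- bail_grip (a point): middle of the bail's round steel rod (12 mm thick, 332 mm long, along the rack's x, 108 mm from the hinge line; side arms 8 mm thick at its two ends); lies midway between saddles 2 and 3; at joint 0 it is at rack y = 0, z = 76 mm; pinch it here from above, it turns in the fingers
- torch1: stand-up work torch, 150 mm tall, about 0.27 kg: heavy round dark foot 60 mm across and 12 mm thick, metal tube 40 mm across from 12 to 128 mm, white lens end 30 mm across from 128 to 150 mm; origin at the centre of its foot's underside, z along the torch towards the lens; balance point about 34 mm from the underside; stands upright on the table at the start; may be absent
- torch1_belly (a point): point on the axis of torch1, 42 mm from the underside of its foot
- torch1_lens (a point): middle of the top of torch1's lens, 150 mm from the underside of its foot
- torch2: stand-up work torch, 150 mm tall, about 0.27 kg: heavy round dark foot 60 mm across and 12 mm thick, metal tube 40 mm across from 12 to 128 mm, white lens end 30 mm across from 128 to 150 mm; origin at the centre of its foot's underside, z along the torch towards the lens; balance point about 34 mm from the underside; stands upright on the table at the start; may be absent
- torch2_belly (a point): point on the axis of torch2, 42 mm from the underside of its foot
- torch2_lens (a point): middle of the top of torch2's lens, 150 mm from the underside of its foot
- torch3: stand-up work torch, 150 mm tall, about 0.27 kg: heavy round dark foot 60 mm across and 12 mm thick, metal tube 40 mm across from 12 to 128 mm, white lens end 30 mm across from 128 to 150 mm; origin at the centre of its foot's underside, z along the torch towards the lens; balance point about 34 mm from the underside; stands upright on the table at the start; may be absent
- torch3_belly (a point): point on the axis of torch3, 42 mm from the underside of its foot
- torch3_lens (a point): middle of the top of torch3's lens, 150 mm from the underside of its foot
- laid1: torch of the same kind that may already be lying in one of the saddles (only one of laid1 to laid4 is present, the others are absent); origin on its long axis 42 mm from the underside of its foot, own +y along the torch towards its lens
- laid2: torch of the same kind that may already be lying in one of the saddles (only one of laid1 to laid4 is present, the others are absent); origin on its long axis 42 mm from the underside of its foot, own +y along the torch towards its lens
- laid3: torch of the same kind that may already be lying in one of the saddles (only one of laid1 to laid4 is present, the others are absent); origin on its long axis 42 mm from the underside of its foot, own +y along the torch towards its lens
- laid4: torch of the same kind that may already be lying in one of the saddles (only one of laid1 to laid4 is present, the others are absent); origin on its long axis 42 mm from the underside of its foot, own +y along the torch towards its lens
- tape: bystander: roll of tape lying flat, 96 mm across, 24 mm high, origin at the centre of its underside
- spanner: bystander: steel spanner 170 mm long lying flat; origin at its middle
- screws: bystander: screw jar 68 mm across, 75 mm tall, origin at the centre of its underside
Not all that is in view belongs to the job. Leave any green look-alike of the torch2 alone.

How it is judged:
By the outcome, as a careful person would: the job done as asked, in the order asked, and still so for the second after the job is handed in, with the robot touching nothing.
Of laid1, laid2, laid3, laid4 only 1 to 1 are there at a start; the rules pass over those that are not, and their reading is None.
Of torch1, torch2, torch3 only 2 to 3 are there at a start; the rules pass over those that are not, and their reading is None.
At some moment in a run one of torch1, torch2, torch3 may be knocked a few centimetres aside while the robot is not near it.
It also fails if it takes over 210 s, if anything falls off the work surface, if the arm or the gripper's body presses on something with over 40 N, if the wrist force passes 120 N, or if a joint passes its speed limit or range.

### The arm

A 6-joint arm with a two-finger parallel gripper is mounted at the origin on the work surface. World frame = base frame: x ahead of the robot, y to its left, z up, the work surface at z = 0. Lengths are in m, angles in rad, forces in N, time in s.
With the tool pointing down it reaches from about 0.375 to 0.925 m from the base axis. Payload 5.7 kg.
Tool frame: the origin (TCP) lies at the very end of the fingers, on their centre line; the grasp point (between the pads) lies 19 mm behind it; z points along the fingers, y is the line along which they close (so a half turn about z gives the same grasp; the last joint's range is limited). The gripper opens to 85 mm and grips with 20 to 120 N. Pads are 22 mm wide; open, the fingers measure 114 mm over their backs; the gripper's body (76 mm by 85 mm) begins 54 mm behind the grasp point. The pads swing forward as they close: fully open they stand 13 mm farther back than shut.
Start: joints at [1.057, 0.359, 1.51, -0, 1.272, -0.115], TCP at [0.233, 0.553, 0.231] pointing down, gripper open.
Joint ranges: [-2.97, 2.97], [-1.01, 2.36], [0.21, 2.38], [-0.96, 4.11], [0.2, 2.71], [-2.98, 2.98]. Speed limits (rad/s): [2.39, 2.39, 3.14, 3.14, 3.14, 3.14].

### API

Orientations are given as a 3x3 rotation matrix whose columns are the frame's x, y, z axes.
In Python, from bench import get_obs, snapshot, close_job gives the robot as it stands.
- The arm moves only by the shell command python3 -m creep 'ROWS' [FORCE]. ROWS is JSON, a list of rows, each an object with "gripper": the finger opening in m, from 0 to 0.0854; "translation": the shift along the tool's x, y, z in m, a list of three; "twist": the turn about the tool's z in rad. In form: [{"gripper": gripper, "translation": [tx, ty, tz], "twist": twist}, ...]. A call has 1 to 20 rows; each row shifts and turns the commanded pose from where the row before left it, along the tool's axes as they then stand; what a row does not reach is not made up. A row lasts 1/10 s, in which the tool goes at most 50 mm and 8.59 degrees, less where a joint would pass 70% of its speed; a pose out of reach is approached as far as the arm can. A call with a gripper value outside its range is refused whole. The fingers move at their own pace and stop on an object; FORCE is the grip in N (left out, the last holds). Time passes only in rows, so rows that do not move let the fingers close. It gives the time, the measured TCP pose, the force, the opening and the grip force at its end, in the units of the state.
- get_obs(): the state, without advancing time (a new reading comes with each control period).
- snapshot(name): name is "scene" or "top" or "wrist"; returns a dict with "img" (480x640x3 uint8, blue, green, red), "fx", "fy", "cx", "cy" (pixels), "rvec" (rotation vector, rad) and "tvec" (3), from world to camera coordinates, as OpenCV has them. Camera axes: x right, y down, z forward; pixel columns grow to the right and rows downward; lengths in m; the calibration is good to about 2 mm. The wrist camera is an equidistant fisheye: a pixel r from the principal point sees the ray r / f radians off the axis. A picture is of the moment at which its call begins. There is no depth.
- close_job(): hands the job in; it is judged then, once.
The state is a dict: "time_s": time; "qpos": joint angles; "dq": joint speeds; "joint_efforts": joint torques, N m; "eef_pos": TCP position; "eef_rot": TCP orientation; "wrist_force": force on the tool from outside, world axes, zero at the start; "wrist_torque": the same for the moment, N m; "finger_gap": opening from 0.0 (shut) to 1.0 (fully open); "grip_force": force on a finger pad.
Only numpy, scipy, OpenCV 4.12 (cv2) and the standard library are available. Lean on these libraries where they do the work, as an engineer would, in place of code of your own. Each camera call takes 0.05 s, during which the arm holds its last target. There are 200 camera calls.

## Working session

There is one attempt and no reset: what is moved stays moved. The work goes in short steps, Python scripts to look and compute and a shell command to move; the robot and the scene stay as the last step left them, time stands still between calls to the robot, and variables do not carry over. Pictures are saved under pics/ and viewed, at most 17 in all, crops included, and the job is handed in when it is done.

```bash
ls; mkdir -p pics; python3 - <<'E'
from bench import *
import cv2
for n in("scene","top"):
    s=snapshot(n);cv2.imwrite(f"pics/{n}0.png",s["img"]);print(n,s["fx"],s["cx"],s["rvec"],s["tvec"])
o=get_obs();print(o)
E
```

```text
pics
scene 522.5230425914322 324.2984684548478 [ 1.90975628  1.82002379 -0.58005631] [ 0.00384537 -0.40930689  1.64512615]
top 488.0665159549711 316.2865618740179 [ 2.1711398  -2.15155458  0.13147549] [-0.02668057  0.57726546  1.14884085]
{'time_s': 0.1, 'qpos': array([ 1.05691783e+00,  3.59446175e-01,  1.51132626e+00,  1.99446178e-05,
        1.27253488e+00, -1.15094835e-01]), 'dq': array([ 2.02612134e-03, -2.06858887e-03, -7.81006187e-04, -7.23895592e-04,
       -6.69016207e-05,  6.01054998e-04]), 'joint_efforts': array([-9.32872754e-04, -5.28655958e+01, -2.79347724e+01, -4.97812525e-04,
        5.00251233e-03,  3.49863865e-05]), 'eef_pos': array([0.2326671 , 0.55237368, 0.23052902]), 'eef_rot': array([[-9.21531601e-01,  3.88302420e-01, -8.59458623e-04],
       [ 3.88303311e-01,  9.21530432e-01, -1.48383318e-03],
       [ 2.15841261e-04, -1.70112980e-03, -9.99998530e-01]]), 'wrist_force': array([0.17232263, 0.7352034 , 0.07897271]), 'wrist_torque': array([0.01228947, 0.02762328, 0.03927634]), 'grip_force': 0.0, 'finger_gap': 0.9977655155291875}
```

View pics/scene0.png

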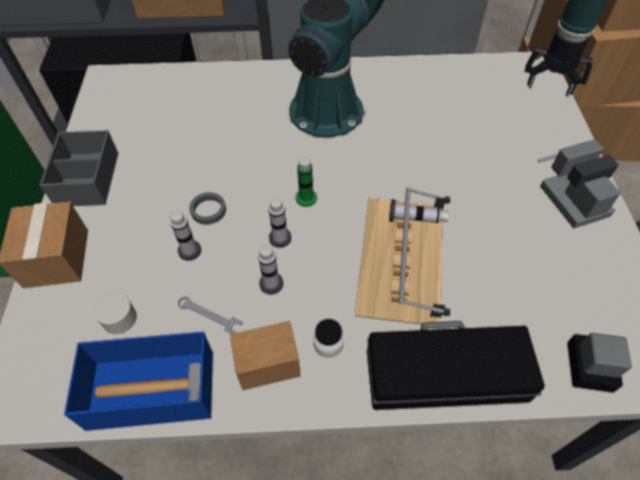

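View pics/top0.png

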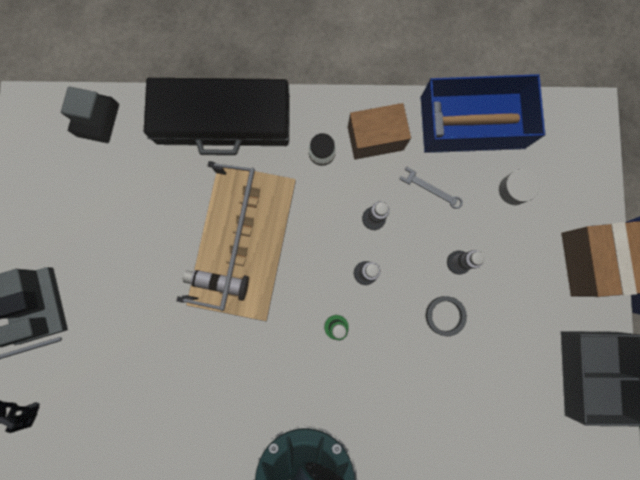

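Scene and top views: three torches stand at about top (379,210), (371,271) and (473,260). The green look-alike is at (337,327). One torch lies in the saddle nearest the robot, with its foot at (240,288) and its lens at (190,278), pointing to the hinge side on the left. The bail is shut.

```bash
cat > h.py <<'E'
import numpy as np, cv2
from bench import *
def cam(s):
    R=cv2.Rodrigues(np.array(s["rvec"],float))[0]; return R,np.array(s["tvec"],float).ravel()
def ray(s,uv,z,fish=False):
    R,t=cam(s);d=np.array([(uv[0]-s["cx"])/s["fx"],(uv[1]-s["cy"])/s["fy"]])
    if fish:
        r=np.hypot(*d); d=d*np.sinc(0) if r<1e-9 else d/r*np.tan(r)
    d=R.T@np.array([d[0],d[1],1.]);c=-R.T@t
    return c+d*(z-c[2])/d[2]
def proj(s,p,fish=False):
    R,t=cam(s);q=R@np.array(p)+t
    x=q[:2]/q[2]
    if fish:
        r=np.hypot(*q[:2]);x=q[:2]/r*np.arctan2(r,q[2])
    return np.array([x[0]*s["fx"]+s["cx"],x[1]*s["fy"]+s["cy"]])
def blobs(m,lo,hi):
    n,l,st,c=cv2.connectedComponentsWithStats(m.astype(np.uint8))
    return [(c[i],st[i]) for i in range(1,n) if lo<=st[i][4]<=hi]
def delta(p,yaw=None):
    """tool-axis shift from the present TCP to world p, and twist to bring tool y to world angle yaw (mod pi)"""
    o=get_obs();R=o["eef_rot"];d=R.T@(np.array(p)-o["eef_pos"])
    tw=None
    if yaw is not None:
        a=np.arctan2(R[1,1],R[0,1]);tw=-((yaw-a+np.pi/2)%np.pi-np.pi/2)
    return np.round(d,4),tw
E
python3 - <<'E'
from h import *
s=snapshot("top");im=s["img"];hsv=cv2.cvtColor(im,cv2.COLOR_BGR2HSV)
m=cv2.inRange(hsv,(8,50,90),(25,200,255))
m[:,320:]=0
m=cv2.morphologyEx(m,cv2.MORPH_CLOSE,np.ones((25,25)))
cs,_=cv2.findContours(m,0,1);c=max(cs,key=cv2.contourArea)
P=np.array([ray(s,p[0],.01)[:2] for p in c]).astype(np.float32)
print("rect",cv2.minAreaRect(P),cv2.boxPoints(cv2.minAreaRect(P)))
print("grey table",im[250,330], [im[v,u].tolist() for u,v in((380,208),(371,269),(476,258),(519,186))])
g=im.min(2)
for c,st in blobs(g>195,20,600):print("w",c,st[2:],ray(s,c,.15))
for c,st in blobs((im.max(2)<75),100,1500):
    if 320<c[0]<490 and 180<c[1]<300:print("d",c,st[2:],ray(s,c,.012))
cv2.imwrite("pics/topc.png",cv2.resize(im[150:350,160:500],None,fx=2.3,fy=2.3,interpolation=cv2.INTER_CUBIC))
E
```

```text
rect ((0.563093900680542, 0.1633547991514206), (0.19976437091827393, 0.3593548536300659), 79.3288345336914) [[0.3680284  0.0984712 ]
 [0.72116864 0.03192873]
 [0.7581594  0.2282384 ]
 [0.40501916 0.29478088]]
grey table [152 155 157] [[166, 169, 170], [161, 166, 167], [159, 165, 164], [156, 158, 160]]
d [371.80384615 220.25384615] [ 22  22 260] [ 0.61682575 -0.15886035  0.012     ]
d [457.85041551 262.58725762] [ 23  23 361] [ 0.51372455 -0.36976387  0.012     ]
d [360.97175141 274.53107345] [ 19  22 177] [ 0.48232972 -0.13172319  0.012     ]
```

View pics/topc.png

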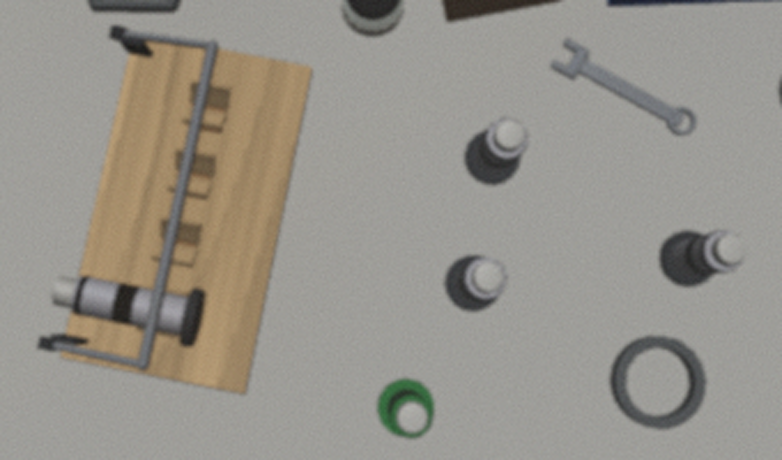

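Board fit is 200 x 359 mm, which matches the rack. Its centre is (0.563, 0.163) and rack x points at -10.7°. The crop shows the lens tops at about (381,208), (372,271) and (476,258) in full-frame pixels. Bail first.

```bash
cat >> h.py <<'E'
A=np.radians(-10.67);C0=np.array([0.563,0.163,0])
def rk(x,y,z): return C0+np.array([x*np.cos(A)-y*np.sin(A),x*np.sin(A)+y*np.cos(A),z])
def torack(p):
    d=np.array(p)-C0;return np.array([d[0]*np.cos(A)+d[1]*np.sin(A),-d[0]*np.sin(A)+d[1]*np.cos(A),d[2]])
E
python3 - <<'E'
from h import *
s=snapshot("top")
for uv in((381.3,208.3),(372.2,270.9),(476,258.3)):
    p=ray(s,uv,.15);print(p,torack(p))
print(delta(rk(0,0,.16),A+np.pi/2))
E
```

```text
[ 0.62290286 -0.16376057  0.15      ] [ 0.11936753 -0.3100197   0.15      ]
[ 0.48519256 -0.1430787   0.15      ] [-0.01979102 -0.31519277  0.15      ]
[ 0.51459031 -0.36908108  0.15      ] [ 0.05094325 -0.53184449  0.15      ]
(array([-0.4556, -0.2307,  0.071 ]), np.float64(-0.21255058763756196))
```

```bash
python3 -m creep '[{"gripper":0.06,"translation":[-0.0325,-0.0165,0.005],"twist":0},{"gripper":0.06,"translation":[-0.0325,-0.0165,0.005],"twist":0},{"gripper":0.06,"translation":[-0.0325,-0.0165,0.005],"twist":0},{"gripper":0.06,"translation":[-0.0325,-0.0165,0.005],"twist":0},{"gripper":0.06,"translation":[-0.0325,-0.0165,0.005],"twist":0},{"gripper":0.06,"translation":[-0.0325,-0.0165,0.005],"twist":0},{"gripper":0.06,"translation":[-0.0325,-0.0165,0.005],"twist":0},{"gripper":0.06,"translation":[-0.0325,-0.0165,0.005],"twist":0},{"gripper":0.06,"translation":[-0.0325,-0.0165,0.005],"twist":0},{"gripper":0.06,"translation":[-0.0325,-0.0165,0.005],"twist":0},{"gripper":0.06,"translation":[-0.0325,-0.0165,0.005],"twist":0},{"gripper":0.06,"translation":[-0.0325,-0.0165,0.005],"twist":0},{"gripper":0.06,"translation":[-0.0325,-0.0165,0.005],"twist":0},{"gripper":0.06,"translation":[-0.0325,-0.0165,0.005],"twist":0},{"gripper":0.06,"translation":[0,0,0],"twist":-0.106},{"gripper":0.06,"translation":[0,0,0],"twist":-0.106},{"gripper":0.06,"translation":[0,0,0],"twist":0}]'; python3 - <<'E'
from h import *
s=snapshot("wrist");cv2.imwrite("pics/w1.png",s["img"])
print(delta(rk(0,0,.16),A+np.pi/2),proj(s,rk(0,0,.076),True),proj(s,rk(.15,0,.076),True),proj(s,rk(-.15,0,.076),True))
E
```

```text
time_s: 1.9
eef_pos: [0.5626, 0.1629, 0.1609]
eef_rot: [[-0.983, 0.186, -0.001], [0.186, 0.983, -0.0], [0.001, -0.0, -1.0]]
wrist_force: [0.4, -0.5, 0.7]
finger_gap: 0.704
grip_force: 0.0
(array([-0.0005, -0.    ,  0.001 ]), np.float64(-0.0031163254411121777)) [320.84022804 243.2405873 ] [320.41498378 413.02187128] [320.72477577   5.7331272 ]
```

View pics/w1.png

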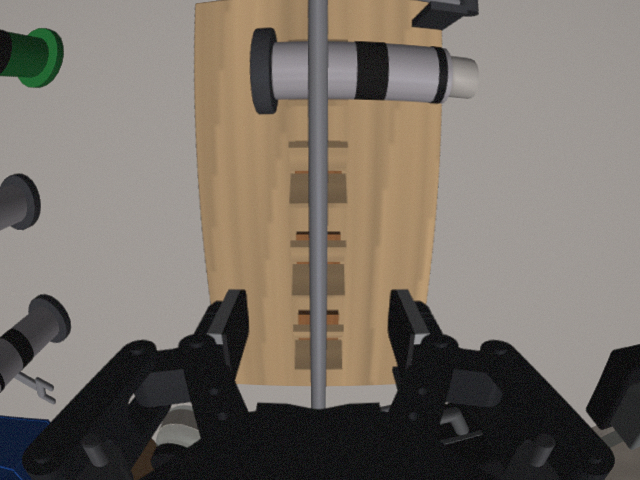

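The rod runs at column 318, where I predicted 320.8, so alignment is good to about 1.5 mm. Descend and pinch.

```bash
python3 -m creep '[{"gripper":0.06,"translation":[0,0,0.035],"twist":0},{"gripper":0.06,"translation":[0,0,0.035],"twist":0},{"gripper":0.06,"translation":[0,0,0.022],"twist":0},{"gripper":0.06,"translation":[0,-0.001,0.011],"twist":0},{"gripper":0.0,"translation":[0,0,0],"twist":0},{"gripper":0.0,"translation":[0,0,0],"twist":0},{"gripper":0.0,"translation":[0,0,0],"twist":0},{"gripper":0.0,"translation":[0,0,0],"twist":0},{"gripper":0.0,"translation":[0,0,0],"twist":0},{"gripper":0.0,"translation":[0,0,0],"twist":0}]' 40
python3 - <<'E'
import numpy as np
a=np.radians(166.1)-np.linspace(0,2.85,20)
y=108*np.cos(a);z=108*np.sin(a)
print(np.round(np.c_[np.diff(y),-np.diff(z)]).tolist())
E
```

```text
time_s: 2.95
eef_pos: [0.5636, 0.1625, 0.0596]
eef_rot: [[-0.983, 0.186, 0.003], [0.186, 0.983, 0.0], [-0.003, 0.001, -1.0]]
wrist_force: [-1.3, -0.7, 6.2]
finger_gap: 0.12
grip_force: 39.4
[[5.0, -15.0], [7.0, -14.0], [9.0, -13.0], [11.0, -12.0], [13.0, -10.0], [14.0, -8.0], [15.0, -6.0], [16.0, -3.0], [16.0, -1.0], [16.0, 2.0], [16.0, 4.0], [15.0, 6.0], [14.0, 8.0], [12.0, 10.0], [11.0, 12.0], [9.0, 14.0], [7.0, 15.0], [4.0, 16.0], [2.0, 16.0]]
```

```bash
python3 -m creep '[{"gripper":0,"translation":[0,0.005,-0.015],"twist":0},{"gripper":0,"translation":[0,0.007,-0.014],"twist":0},{"gripper":0,"translation":[0,0.009,-0.013],"twist":0},{"gripper":0,"translation":[0,0.011,-0.012],"twist":0},{"gripper":0,"translation":[0,0.013,-0.010],"twist":0},{"gripper":0,"translation":[0,0.014,-0.008],"twist":0},{"gripper":0,"translation":[0,0.015,-0.006],"twist":0},{"gripper":0,"translation":[0,0.016,-0.003],"twist":0},{"gripper":0,"translation":[0,0.016,-0.001],"twist":0},{"gripper":0,"translation":[0,0.016,0.002],"twist":0}]'
python3 -m creep '[{"gripper":0,"translation":[0,0.016,0.004],"twist":0},{"gripper":0,"translation":[0,0.015,0.006],"twist":0},{"gripper":0,"translation":[0,0.014,0.008],"twist":0},{"gripper":0,"translation":[0,0.012,0.010],"twist":0},{"gripper":0,"translation":[0,0.011,0.012],"twist":0},{"gripper":0,"translation":[0,0.009,0.014],"twist":0},{"gripper":0,"translation":[0,0.007,0.015],"twist":0},{"gripper":0,"translation":[0,0.004,0.016],"twist":0},{"gripper":0,"translation":[0,0.002,0.016],"twist":0},{"gripper":0,"translation":[0,0,0],"twist":0}]'
python3 - <<'E'
from h import *
o=get_obs();print(torack(o["eef_pos"]))
s=snapshot("scene");cv2.imwrite("pics/s2.png",cv2.resize(s["img"][120:400,240:600],None,fx=2,fy=2))
E
```

```text
time_s: 3.95
eef_pos: [0.586, 0.2822, 0.1407]
eef_rot: [[-0.983, 0.186, 0.003], [0.186, 0.983, -0.0], [-0.003, 0.0, -1.0]]
wrist_force: [-0.7, -3.5, 9.1]
finger_gap: 0.118
grip_force: 42.7
time_s: 4.95
eef_pos: [0.6023, 0.3721, 0.0343]
eef_rot: [[-0.982, 0.186, 0.001], [0.186, 0.982, 0.002], [-0.0, 0.002, -1.0]]
wrist_force: [5.8, 4.6, -0.9]
finger_gap: 0.121
grip_force: 47.0
[-1.26899383e-04  2.12729038e-01  3.43405862e-02]
```

View pics/s2.png

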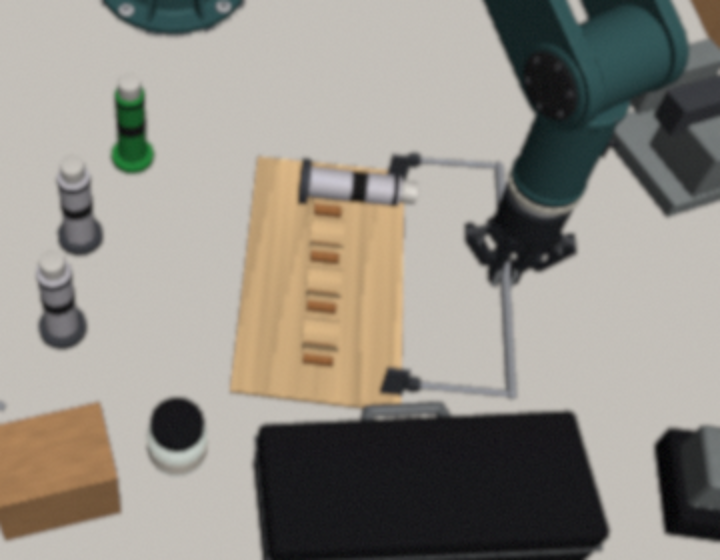

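The bail is folded fully open with its rod level with the hinge. Release and go to torch A, at rack (119, -310).

```bash
python3 -m creep '[{"gripper":0.06,"translation":[0,0,0],"twist":0},{"gripper":0.06,"translation":[0,0,0],"twist":0},{"gripper":0.06,"translation":[0,0,0],"twist":0},{"gripper":0.06,"translation":[0,0,0],"twist":0},{"gripper":0.085,"translation":[0,0,-0.025],"twist":0},{"gripper":0.085,"translation":[0,0,-0.04],"twist":0},{"gripper":0.085,"translation":[0,0,-0.04],"twist":0},{"gripper":0.085,"translation":[0,0,-0.04],"twist":0},{"gripper":0.085,"translation":[0,0,-0.04],"twist":0},{"gripper":0.085,"translation":[0,0,-0.035],"twist":0}]'
python3 - <<'E'
from h import *
print(get_obs()["qpos"],delta([.623,-.164,.255],A))
E
```

```text
time_s: 6.0
eef_pos: [0.6016, 0.3706, 0.2597]
eef_rot: [[-0.983, 0.186, 0.001], [0.186, 0.983, 0.0], [-0.001, 0.001, -1.0]]
wrist_force: [0.9, -0.5, -0.5]
finger_gap: 0.994
grip_force: 0.0
[ 4.54388603e-01  4.93361577e-01  1.21910601e+00  3.06135259e-05
  1.42815279e+00 -9.29497643e-01] (array([-0.1204, -0.5213,  0.0045]), np.float64(1.5701087700229501))
```

```bash
python3 -m creep '[{"gripper":0.085,"translation":[0,0,0],"twist":0.143},{"gripper":0.085,"translation":[0,0,0],"twist":0.143},{"gripper":0.085,"translation":[0,0,0],"twist":0.143},{"gripper":0.085,"translation":[0,0,0],"twist":0.143},{"gripper":0.085,"translation":[0,0,0],"twist":0.143},{"gripper":0.085,"translation":[0,0,0],"twist":0.143},{"gripper":0.085,"translation":[0,0,0],"twist":0.143},{"gripper":0.085,"translation":[0,0,0],"twist":0.143},{"gripper":0.085,"translation":[0,0,0],"twist":0.143},{"gripper":0.085,"translation":[0,0,0],"twist":0.143},{"gripper":0.085,"translation":[0,0,0],"twist":0.14}]'
python3 -m creep '[{"gripper":0.085,"translation":[-0.0326,0.0075,0],"twist":0},{"gripper":0.085,"translation":[-0.0326,0.0075,0],"twist":0},{"gripper":0.085,"translation":[-0.0326,0.0075,0],"twist":0},{"gripper":0.085,"translation":[-0.0326,0.0075,0],"twist":0},{"gripper":0.085,"translation":[-0.0326,0.0075,0],"twist":0},{"gripper":0.085,"translation":[-0.0326,0.0075,0],"twist":0},{"gripper":0.085,"translation":[-0.0326,0.0075,0],"twist":0},{"gripper":0.085,"translation":[-0.0326,0.0075,0],"twist":0},{"gripper":0.085,"translation":[-0.0326,0.0075,0],"twist":0},{"gripper":0.085,"translation":[-0.0326,0.0075,0],"twist":0},{"gripper":0.085,"translation":[-0.0326,0.0075,0],"twist":0},{"gripper":0.085,"translation":[-0.0326,0.0075,0],"twist":0},{"gripper":0.085,"translation":[-0.0326,0.0075,0],"twist":0},{"gripper":0.085,"translation":[-0.0326,0.0075,0],"twist":0},{"gripper":0.085,"translation":[-0.0326,0.0075,0],"twist":0},{"gripper":0.085,"translation":[-0.0326,0.0075,0],"twist":0},{"gripper":0.085,"translation":[0,0,0],"twist":0}]'
python3 - <<'E'
from h import *
s=snapshot("wrist");cv2.imwrite("pics/w2.png",s["img"])
print(delta([.623,-.164,.255],A),proj(s,[.623,-.164,.15],True),proj(s,[.485,-.143,.15],True),proj(s,[.515,-.369,.15],True))
E
```

```text
time_s: 7.1
eef_pos: [0.6013, 0.3704, 0.2572]
eef_rot: [[0.191, 0.982, -0.001], [0.982, -0.191, -0.0], [-0.0, -0.001, -1.0]]
wrist_force: [-0.3, -0.2, 1.1]
finger_gap: 0.998
grip_force: 0.0
time_s: 8.8
eef_pos: [0.623, -0.1684, 0.2572]
eef_rot: [[0.189, 0.982, 0.0], [0.982, -0.189, -0.002], [-0.002, 0.0, -1.0]]
wrist_force: [-0.3, -0.1, 0.4]
finger_gap: 0.993
grip_force: 0.0
(array([ 0.002 , -0.0002,  0.0021]), np.float64(-0.0028616428714023368)) [318.0918612  222.47412533] [135.29912847 230.28853297] [250.29547721 438.60051755]
```

View pics/w2.png

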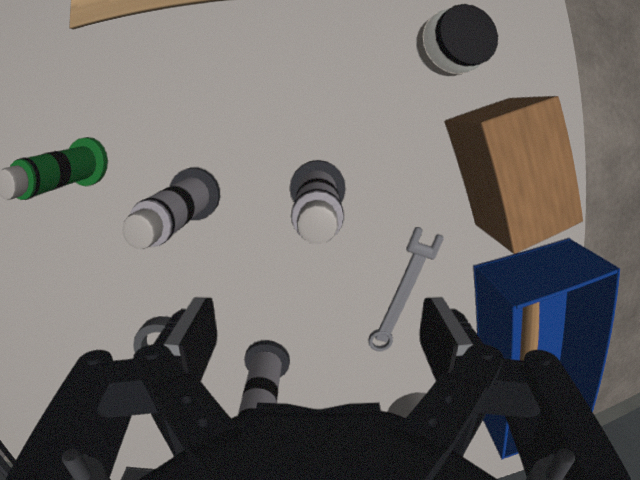

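Torch A's lens is at (318,224), within 2 px of prediction, so the position is right. Descend, grip 105 mm above the foot, then lift.

```bash
python3 -m creep '[{"gripper":0.085,"translation":[0.002,0,0.03],"twist":0},{"gripper":0.085,"translation":[0,0,0.03],"twist":0},{"gripper":0.085,"translation":[0,0,0.03],"twist":0},{"gripper":0.085,"translation":[0,0,0.03],"twist":0},{"gripper":0.085,"translation":[0,0,0.025],"twist":0},{"gripper":0.085,"translation":[0,0,0.016],"twist":0},{"gripper":0.085,"translation":[0,0,0.01],"twist":0},{"gripper":0.03,"translation":[0,0,0],"twist":0},{"gripper":0.03,"translation":[0,0,0],"twist":0},{"gripper":0.03,"translation":[0,0,0],"twist":0},{"gripper":0.03,"translation":[0,0,0],"twist":0},{"gripper":0.03,"translation":[0,0,0],"twist":0},{"gripper":0.03,"translation":[0,0,0],"twist":0}]' 60
python3 - <<'E'
from h import *
o=get_obs();print(torack(o["eef_pos"]),o["wrist_force"])
E
```

```text
time_s: 10.15
eef_pos: [0.6243, -0.1623, 0.0878]
eef_rot: [[0.185, 0.983, 0.002], [0.983, -0.185, -0.001], [-0.0, 0.002, -1.0]]
wrist_force: [-1.3, 0.8, 6.5]
finger_gap: 0.458
grip_force: 59.8
[ 0.12044339 -0.30838126  0.08779802] [-1.31750821  0.77311596  6.47050141]
```

```bash
python3 -m creep '[{"gripper":0.03,"translation":[0,0,-0.02],"twist":0},{"gripper":0.03,"translation":[0,0,-0.035],"twist":0},{"gripper":0.03,"translation":[0,0,-0.04],"twist":0},{"gripper":0.03,"translation":[0.03,-0.001,0],"twist":0},{"gripper":0.03,"translation":[0.03,-0.001,0],"twist":0},{"gripper":0.03,"translation":[0.03,-0.001,0],"twist":0},{"gripper":0.03,"translation":[0.03,-0.001,0],"twist":0},{"gripper":0.03,"translation":[0.03,-0.001,0],"twist":0},{"gripper":0.03,"translation":[0.03,-0.001,0],"twist":0},{"gripper":0.03,"translation":[0.03,-0.001,0],"twist":0},{"gripper":0.03,"translation":[0.02,-0.001,0],"twist":0},{"gripper":0.03,"translation":[0.013,-0.001,0],"twist":0},{"gripper":0.03,"translation":[0.0,0,0],"twist":0},{"gripper":0.03,"translation":[0,0,0],"twist":0}]'
python3 - <<'E'
from h import *
o=get_obs();print(torack(o["eef_pos"]),o["wrist_force"],delta(rk(.111,-.06,.101),A))
s=snapshot("scene");cv2.imwrite("pics/s3.png",cv2.resize(s["img"][120:360,240:560],None,fx=2,fy=2))
E
```

```text
time_s: 11.55
eef_pos: [0.6595, 0.0777, 0.1812]
eef_rot: [[0.185, 0.983, -0.0], [0.983, -0.185, -0.001], [-0.001, -0.0, -1.0]]
wrist_force: [0.9, 0.7, -1.8]
finger_gap: 0.456
grip_force: 60.9
[ 0.11060741 -0.06600561  0.18116755] [ 0.86843613  0.74800512 -1.78957317] (array([0.0061, 0.0004, 0.0802]), np.float64(0.0005054407754272461))
```

View pics/s3.png

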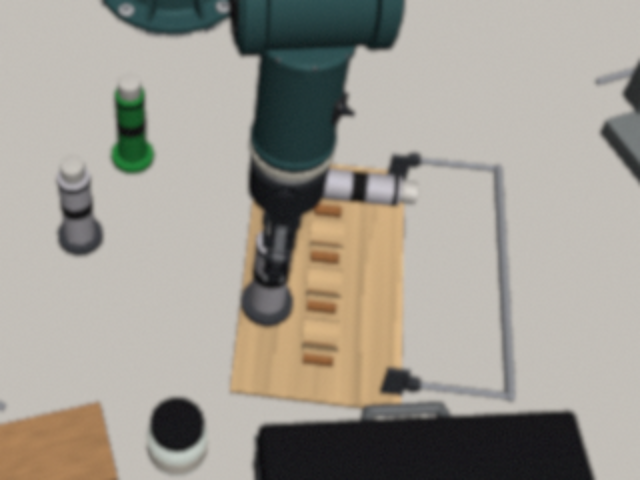

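The torch hangs vertically just off the end of saddle 4. Lower it and start tipping it over the saddle end.

```bash
python3 -m creep '[{"gripper":0.03,"translation":[0.006,0,0.03],"twist":0},{"gripper":0.03,"translation":[0,0,0.03],"twist":0},{"gripper":0.03,"translation":[0,0,0.02],"twist":0},{"gripper":0.03,"translation":[0.012,0,0.004],"twist":0},{"gripper":0.03,"translation":[0.013,0,0.004],"twist":0},{"gripper":0.03,"translation":[0.007,0,0],"twist":0},{"gripper":0.03,"translation":[0.007,0,0],"twist":0},{"gripper":0.03,"translation":[0.007,0,0],"twist":0},{"gripper":0.03,"translation":[0.007,0,0.001],"twist":0},{"gripper":0.03,"translation":[0.007,0,0.002],"twist":0},{"gripper":0.03,"translation":[0.007,0,0.002],"twist":0},{"gripper":0.03,"translation":[0.007,0,0.003],"twist":0},{"gripper":0.03,"translation":[0.006,0,0.003],"twist":0},{"gripper":0.03,"translation":[0,0,0],"twist":0}]' 50
python3 - <<'E'
from h import *
o=get_obs();print(torack(o["eef_pos"]),o["wrist_force"],o["wrist_torque"])
s=snapshot("scene");cv2.imwrite("pics/s4.png",cv2.resize(s["img"][180:360,320:500],None,fx=3,fy=3))
E
```

```text
time_s: 13.0
eef_pos: [0.678, 0.1617, 0.0844]
eef_rot: [[0.185, 0.983, 0.005], [0.983, -0.185, -0.001], [-0.0, 0.005, -1.0]]
wrist_force: [-0.2, -1.5, 6.7]
finger_gap: 0.453
grip_force: 59.3
[0.11322845 0.02003757 0.08444978] [-0.21793864 -1.46076038  6.66845525] [-0.57657397  0.05168791  0.03936399]
```

View pics/s4.png

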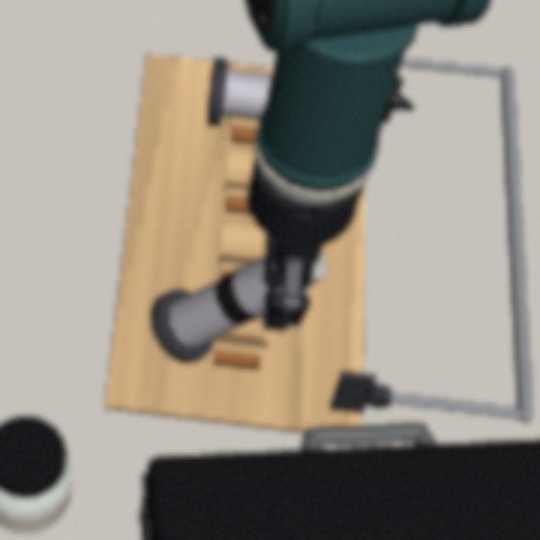

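It tips as planned, at about 45° now. Continue down to level.

```bash
python3 -m creep '[{"gripper":0.03,"translation":[0.006,-0.001,0.004],"twist":0},{"gripper":0.03,"translation":[0.006,-0.001,0.005],"twist":0},{"gripper":0.03,"translation":[0.005,0,0.005],"twist":0},{"gripper":0.03,"translation":[0.005,0,0.006],"twist":0},{"gripper":0.03,"translation":[0.005,0,0.005],"twist":0},{"gripper":0.03,"translation":[0.005,0,0.006],"twist":0},{"gripper":0.03,"translation":[0.004,0,0.006],"twist":0},{"gripper":0.03,"translation":[0.004,0,0.006],"twist":0},{"gripper":0.03,"translation":[0.003,0,0.005],"twist":0},{"gripper":0.03,"translation":[0.002,0,0.005],"twist":0},{"gripper":0.03,"translation":[0,0,0.002],"twist":0},{"gripper":0.03,"translation":[0,0,0],"twist":0},{"gripper":0.03,"translation":[0,0,0],"twist":0}]'
python3 - <<'E'
from h import *
o=get_obs();print(torack(o["eef_pos"]),o["wrist_force"],o["wrist_torque"])
s=snapshot("scene");cv2.imwrite("pics/s5.png",cv2.resize(s["img"][180:360,320:500],None,fx=3,fy=3))
E
```

```text
time_s: 14.35
eef_pos: [0.6829, 0.2068, 0.0277]
eef_rot: [[0.185, 0.983, 0.001], [0.983, -0.185, -0.001], [-0.0, 0.002, -1.0]]
wrist_force: [2.5, -6.0, 3.0]
finger_gap: 0.453
grip_force: 62.1
[0.10967646 0.06520836 0.02771069] [ 2.47466037 -5.97179266  3.00664691] [-1.06781351 -0.21417779  0.2332916 ]
```

View pics/s5.png

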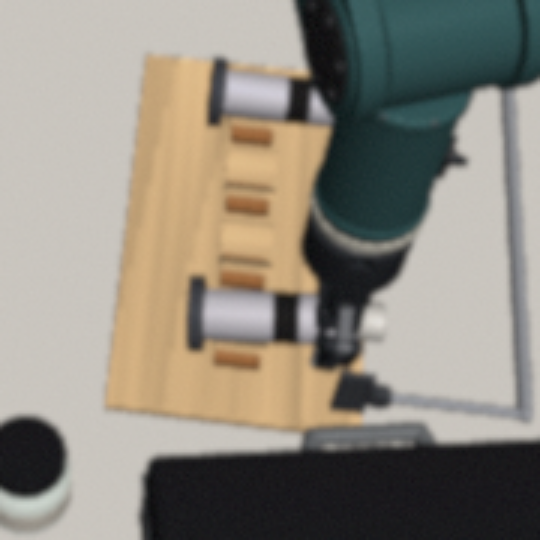

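Level in saddle 4. Release, rise, and check the result and torch B.

```bash
python3 -m creep '[{"gripper":0.045,"translation":[0,0,-0.002],"twist":0},{"gripper":0.06,"translation":[0,0,0],"twist":0},{"gripper":0.06,"translation":[0,0,0],"twist":0},{"gripper":0.06,"translation":[0,0,-0.01],"twist":0},{"gripper":0.06,"translation":[0,0,-0.03],"twist":0},{"gripper":0.06,"translation":[0,0,-0.04],"twist":0},{"gripper":0.085,"translation":[0,0,-0.05],"twist":0},{"gripper":0.085,"translation":[0,0,-0.05],"twist":0},{"gripper":0.085,"translation":[0,0,-0.045],"twist":0},{"gripper":0.085,"translation":[-0.02,-0.008,0],"twist":0},{"gripper":0.085,"translation":[-0.03,-0.01,0],"twist":0},{"gripper":0.085,"translation":[-0.03,-0.01,0],"twist":0},{"gripper":0.085,"translation":[-0.03,-0.01,0],"twist":0},{"gripper":0.085,"translation":[-0.03,-0.01,0],"twist":0},{"gripper":0.085,"translation":[-0.03,-0.01,0],"twist":0},{"gripper":0.085,"translation":[-0.03,-0.01,0],"twist":0},{"gripper":0.085,"translation":[-0.03,-0.01,0],"twist":0}]'
cat >> h.py <<'E'
def dark(s,z0=.012,fish=False): pass
E
python3 - <<'E'
from h import *
s=snapshot("top");cv2.imwrite("pics/t6.png",cv2.resize(s["img"][150:330,170:490],None,fx=2.5,fy=2.5,interpolation=cv2.INTER_CUBIC))
w=snapshot("wrist");print(proj(w,[.485,-.143,.15],True),proj(w,[.515,-.369,.15],True))
for n in(1,4):
    x=-.111 if n==1 else .111
    for y in(-.042,.108):print(n,proj(s,rk(x,y,.05)))
E
```

```text
time_s: 16.1
eef_pos: [0.5619, -0.0049, 0.255]
eef_rot: [[0.185, 0.983, 0.001], [0.983, -0.185, 0.0], [0.0, 0.001, -1.0]]
wrist_force: [-0.8, -0.0, 0.4]
finger_gap: 0.996
grip_force: 0.0
[264.2588097  389.41515917] [338.11174146 511.27138665]
1 [246.43886394 288.26395666]
1 [184.42462748 275.8976938 ]
4 [265.81313058 197.46810936]
4 [205.11329951 185.60288796]
```

View pics/t6.png

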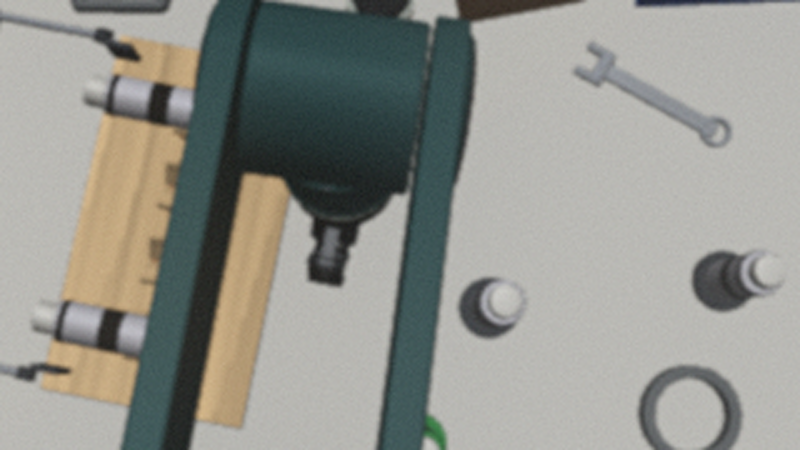

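Torch A matches the resting torch's lens position to about 1 px: (203.6,186.4) against 205.1,185.6 predicted, and the laid torch has the same offset. B is at (371,271) and C at (477,259), both still standing. Next is torch B.

```bash
python3 - <<'E'
from h import *
print(delta([.487,-.141,.255],A))
E
```

```text
(array([-0.1458, -0.0472,  0.0002]), np.float64(-0.002387053959633345))
```

```bash
python3 -m creep '[{"gripper":0.085,"translation":[-0.029,-0.0095,0],"twist":0},{"gripper":0.085,"translation":[-0.029,-0.0095,0],"twist":0},{"gripper":0.085,"translation":[-0.029,-0.0095,0],"twist":0},{"gripper":0.085,"translation":[-0.029,-0.0095,0],"twist":0},{"gripper":0.085,"translation":[-0.029,-0.0095,0],"twist":0},{"gripper":0.085,"translation":[0,0,0],"twist":0}]'
cat >> h.py <<'E'
def lens(g):
    """lens top of the standing torch near guess g, from the wrist camera"""
    s=snapshot("wrist");u=proj(s,[g[0],g[1],.15],True);im=s["img"].astype(int)
    a,b=np.round(u).astype(int);w=60;x0,y0=max(a-w,0),max(b-w,0)
    c=im[y0:b+w,x0:a+w];hsv=c.max(2)-c.min(2)
    m=(c.min(2)>np.percentile(c.min(2),50)+22)
    m=cv2.morphologyEx(m.astype(np.uint8),cv2.MORPH_OPEN,np.ones((9,9)))
    r=[]
    for q,st in blobs(m,200,6000):
        uv=q+[x0,y0];r.append((np.round(uv,1),st[2:],np.round(ray(s,uv,.15,True),4)))
    return u,r,s
E
python3 - <<'E'
from h import *
u,r,s=lens([.487,-.141]);print(u,r,delta([.487,-.141,.255],A))
cv2.imwrite("pics/w7.png",s["img"])
E
```

```text
time_s: 16.8
eef_pos: [0.4883, -0.1398, 0.2549]
eef_rot: [[0.188, 0.982, 0.0], [0.982, -0.188, -0.001], [-0.001, 0.0, -1.0]]
wrist_force: [-0.1, 0.4, -0.1]
finger_gap: 0.995
grip_force: 0.0
[317.82968957 231.46459602] [] (array([-0.0028, -0.0016, -0.0001]), np.float64(-0.0023170636202702877))
```

View pics/w7.png

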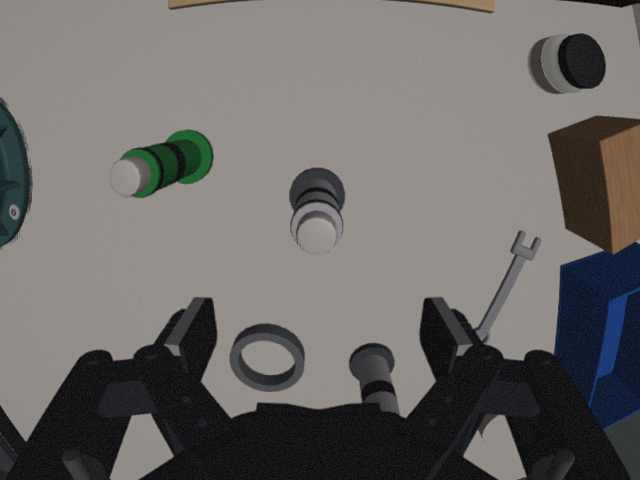

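Torch B's lens is at (317,235) against (318,231.5) predicted, about 2 mm off. The green one stands well clear. Descend and grip.

```bash
python3 -m creep '[{"gripper":0.085,"translation":[-0.005,-0.002,0.03],"twist":0},{"gripper":0.085,"translation":[0,0,0.03],"twist":0},{"gripper":0.085,"translation":[0,0,0.03],"twist":0},{"gripper":0.085,"translation":[0,0,0.03],"twist":0},{"gripper":0.085,"translation":[0,0,0.025],"twist":0},{"gripper":0.085,"translation":[0,0,0.014],"twist":0},{"gripper":0.085,"translation":[0,0,0.01],"twist":0},{"gripper":0.03,"translation":[0,0,0],"twist":0},{"gripper":0.03,"translation":[0,0,0],"twist":0},{"gripper":0.03,"translation":[0,0,0],"twist":0},{"gripper":0.03,"translation":[0,0,0],"twist":0},{"gripper":0.03,"translation":[0,0,0],"twist":0},{"gripper":0.03,"translation":[0,0,0],"twist":0}]' 60
python3 - <<'E'
from h import *
o=get_obs();print(torack(o["eef_pos"]),o["wrist_force"],delta(rk(-.037,-.06,.183)))
E
```

```text
time_s: 18.15
eef_pos: [0.487, -0.1426, 0.0864]
eef_rot: [[0.185, 0.983, 0.002], [0.983, -0.185, -0.001], [-0.0, 0.002, -1.0]]
wrist_force: [-0.8, 0.6, 6.7]
finger_gap: 0.457
grip_force: 59.9
[-0.01806055 -0.31441805  0.08642904] [-0.78172126  0.60078717  6.65388416] (array([ 0.2544, -0.0188, -0.0967]), None)
```

```bash
python3 -m creep '[{"gripper":0.03,"translation":[0,0,-0.02],"twist":0},{"gripper":0.03,"translation":[0,0,-0.037],"twist":0},{"gripper":0.03,"translation":[0,0,-0.04],"twist":0},{"gripper":0.03,"translation":[0.03,-0.002,0],"twist":0},{"gripper":0.03,"translation":[0.03,-0.002,0],"twist":0},{"gripper":0.03,"translation":[0.03,-0.002,0],"twist":0},{"gripper":0.03,"translation":[0.03,-0.002,0],"twist":0},{"gripper":0.03,"translation":[0.03,-0.002,0],"twist":0},{"gripper":0.03,"translation":[0.03,-0.002,0],"twist":0},{"gripper":0.03,"translation":[0.03,-0.002,0],"twist":0},{"gripper":0.03,"translation":[0.025,-0.002,0],"twist":0},{"gripper":0.03,"translation":[0.015,-0.002,0],"twist":0},{"gripper":0.03,"translation":[0.0,0,0],"twist":0},{"gripper":0.03,"translation":[0,0,0],"twist":0}]'
python3 - <<'E'
from h import *
print(delta(rk(-.037,-.06,.1)))
E
```

```text
time_s: 19.55
eef_pos: [0.5146, 0.1062, 0.1822]
eef_rot: [[0.184, 0.983, -0.001], [0.983, -0.184, -0.001], [-0.001, -0.0, -1.0]]
wrist_force: [0.3, 0.2, -2.7]
finger_gap: 0.456
grip_force: 61.4
(array([0.0049, 0.0001, 0.0822]), None)
```

```bash
python3 -m creep '[{"gripper":0.03,"translation":[0.005,0,0.03],"twist":0},{"gripper":0.03,"translation":[0,0,0.03],"twist":0},{"gripper":0.03,"translation":[0,0,0.02],"twist":0},{"gripper":0.03,"translation":[0.012,0,0.004],"twist":0},{"gripper":0.03,"translation":[0.013,0,0.004],"twist":0},{"gripper":0.03,"translation":[0.007,0,0],"twist":0},{"gripper":0.03,"translation":[0.007,0,0],"twist":0},{"gripper":0.03,"translation":[0.007,0,0],"twist":0},{"gripper":0.03,"translation":[0.007,0,0.001],"twist":0},{"gripper":0.03,"translation":[0.007,0,0.002],"twist":0},{"gripper":0.03,"translation":[0.007,0,0.002],"twist":0},{"gripper":0.03,"translation":[0.007,0,0.003],"twist":0},{"gripper":0.03,"translation":[0.006,0,0.003],"twist":0},{"gripper":0.03,"translation":[0,0,0],"twist":0}]' 50
python3 - <<'E'
from h import *
o=get_obs();print(torack(o["eef_pos"]),o["wrist_force"],o["wrist_torque"],delta(rk(-.037,.0635,.030)))
E
```

```text
time_s: 20.95
eef_pos: [0.5318, 0.1904, 0.0841]
eef_rot: [[0.185, 0.983, 0.002], [0.983, -0.185, 0.0], [0.0, 0.002, -1.0]]
wrist_force: [-0.3, -2.4, 4.5]
finger_gap: 0.454
grip_force: 62.0
[-0.03570657  0.02117462  0.08406736] [-0.25602833 -2.42104641  4.46338278] [-0.58181473  0.10096578 -0.01070174] (array([ 0.0423, -0.0014,  0.0541]), None)
```

```bash
python3 -m creep '[{"gripper":0.03,"translation":[0.006,-0.001,0.004],"twist":0},{"gripper":0.03,"translation":[0.006,0,0.005],"twist":0},{"gripper":0.03,"translation":[0.005,0,0.005],"twist":0},{"gripper":0.03,"translation":[0.005,0,0.006],"twist":0},{"gripper":0.03,"translation":[0.005,0,0.005],"twist":0},{"gripper":0.03,"translation":[0.005,0,0.006],"twist":0},{"gripper":0.03,"translation":[0.004,0,0.006],"twist":0},{"gripper":0.03,"translation":[0.003,0,0.006],"twist":0},{"gripper":0.03,"translation":[0.002,0,0.005],"twist":0},{"gripper":0.03,"translation":[0.001,0,0.006],"twist":0},{"gripper":0.03,"translation":[0,0,0.001],"twist":0},{"gripper":0.03,"translation":[0,0,0],"twist":0},{"gripper":0.03,"translation":[0,0,0],"twist":0}]'
python3 - <<'E'
from h import *
o=get_obs();print(torack(o["eef_pos"]),o["wrist_force"],o["wrist_torque"])
s=snapshot("scene");cv2.imwrite("pics/s8.png",cv2.resize(s["img"][180:360,320:500],None,fx=3,fy=3))
E
```

```text
time_s: 22.25
eef_pos: [0.5378, 0.2316, 0.0286]
eef_rot: [[0.185, 0.983, 0.001], [0.983, -0.185, 0.0], [0.0, 0.001, -1.0]]
wrist_force: [-0.3, -2.8, 3.7]
finger_gap: 0.451
grip_force: 60.9
[-0.03749269  0.06275248  0.02855038] [-0.25340161 -2.79767023  3.69272585] [-0.74358211  0.06090973  0.13311158]
```

View pics/s8.png

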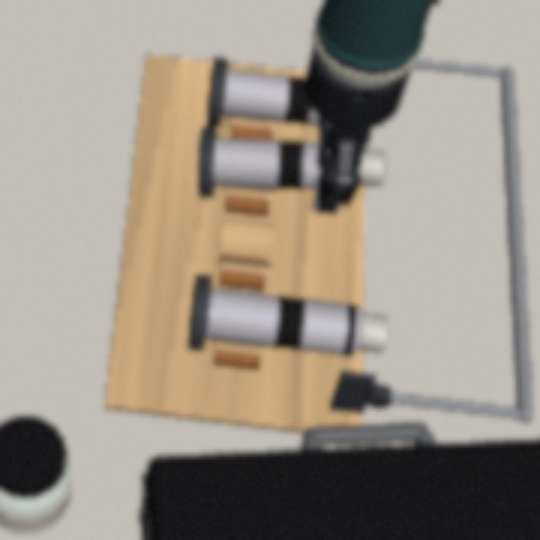

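Torch B lies level in saddle 2, with its foot off the saddle end, and torch A sits well in saddle 4. Release and head for torch C.

```bash
python3 -m creep '[{"gripper":0.045,"translation":[0,0,-0.002],"twist":0},{"gripper":0.058,"translation":[0,0,0],"twist":0},{"gripper":0.058,"translation":[0,0,0],"twist":0},{"gripper":0.058,"translation":[0,0,-0.01],"twist":0},{"gripper":0.058,"translation":[0,0,-0.03],"twist":0},{"gripper":0.058,"translation":[0,0,-0.04],"twist":0},{"gripper":0.085,"translation":[0,0,-0.05],"twist":0},{"gripper":0.085,"translation":[0,0,-0.05],"twist":0},{"gripper":0.085,"translation":[0,0,-0.045],"twist":0},{"gripper":0.085,"translation":[-0.02,0,0],"twist":0},{"gripper":0.085,"translation":[-0.035,0.005,0],"twist":0},{"gripper":0.085,"translation":[-0.035,0.005,0],"twist":0},{"gripper":0.085,"translation":[-0.035,0.005,0],"twist":0},{"gripper":0.085,"translation":[-0.035,0.005,0],"twist":0},{"gripper":0.085,"translation":[-0.035,0.005,0],"twist":0},{"gripper":0.085,"translation":[-0.035,0.005,0],"twist":0},{"gripper":0.085,"translation":[-0.035,0.005,0],"twist":0},{"gripper":0.085,"translation":[-0.035,0.005,0],"twist":0}]'
python3 - <<'E'
from h import *
print(delta([.515,-.369,.255],A))
E
```

```text
time_s: 24.1
eef_pos: [0.5209, -0.0719, 0.2561]
eef_rot: [[0.185, 0.983, 0.001], [0.983, -0.185, -0.0], [0.0, 0.001, -1.0]]
wrist_force: [1.0, 0.9, 1.0]
finger_gap: 0.993
grip_force: 0.0
(array([-0.2931,  0.0491,  0.0011]), np.float64(0.0002692773725561093))
```

```bash
python3 -m creep '[{"gripper":0.085,"translation":[-0.029,0.005,0],"twist":0},{"gripper":0.085,"translation":[-0.029,0.005,0],"twist":0},{"gripper":0.085,"translation":[-0.029,0.005,0],"twist":0},{"gripper":0.085,"translation":[-0.029,0.005,0],"twist":0},{"gripper":0.085,"translation":[-0.029,0.005,0],"twist":0},{"gripper":0.085,"translation":[-0.029,0.005,0],"twist":0},{"gripper":0.085,"translation":[-0.029,0.005,0],"twist":0},{"gripper":0.085,"translation":[-0.029,0.005,0],"twist":0},{"gripper":0.085,"translation":[-0.029,0.005,0],"twist":0},{"gripper":0.085,"translation":[-0.03,0.005,0],"twist":0},{"gripper":0.085,"translation":[0,0,0],"twist":0}]'
python3 - <<'E'
from h import *
s=snapshot("wrist");cv2.imwrite("pics/w9.png",s["img"])
print(proj(s,[.515,-.369,.15],True),delta([.515,-.369,.255],A))
E
```

```text
time_s: 25.2
eef_pos: [0.5164, -0.3697, 0.2558]
eef_rot: [[0.188, 0.982, 0.001], [0.982, -0.188, -0.002], [-0.002, 0.001, -1.0]]
wrist_force: [0.6, 0.8, -0.2]
finger_gap: 1.0
grip_force: 0.0
[316.99043099 228.42077693] (array([-0.0018, -0.001 ,  0.0006]), np.float64(-0.002133285491765502))
```

View pics/w9.png

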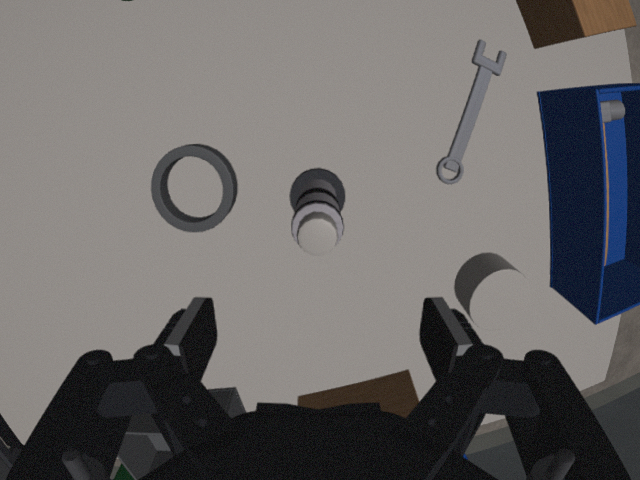

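Torch C's lens is at (318,236), so it needs about -6 mm in tool x. Everything around it is clear.

```bash
python3 -m creep '[{"gripper":0.085,"translation":[-0.006,-0.0005,0.03],"twist":0},{"gripper":0.085,"translation":[0,0,0.03],"twist":0},{"gripper":0.085,"translation":[0,0,0.03],"twist":0},{"gripper":0.085,"translation":[0,0,0.03],"twist":0},{"gripper":0.085,"translation":[0,0,0.025],"twist":0},{"gripper":0.085,"translation":[0,0,0.015],"twist":0},{"gripper":0.085,"translation":[0,0,0.01],"twist":0},{"gripper":0.03,"translation":[0,0,0],"twist":0},{"gripper":0.03,"translation":[0,0,0],"twist":0},{"gripper":0.03,"translation":[0,0,0],"twist":0},{"gripper":0.03,"translation":[0,0,0],"twist":0},{"gripper":0.03,"translation":[0,0,0],"twist":0},{"gripper":0.03,"translation":[0,0,0],"twist":0},{"gripper":0.03,"translation":[0,0,-0.02],"twist":0},{"gripper":0.03,"translation":[0,0,-0.037],"twist":0},{"gripper":0.03,"translation":[0,0,-0.04],"twist":0},{"gripper":0.03,"translation":[0,0,0],"twist":0}]' 60
python3 - <<'E'
from h import *
o=get_obs();print(torack(o["eef_pos"]),o["wrist_force"],delta(rk(.037,-.06,.183)))
E
```

```text
time_s: 26.95
eef_pos: [0.5181, -0.3745, 0.1886]
eef_rot: [[0.185, 0.983, 0.008], [0.983, -0.185, -0.008], [-0.006, 0.01, -1.0]]
wrist_force: [1.5, -1.2, -1.6]
finger_gap: 0.456
grip_force: 60.9
[ 0.05536921 -0.53647476  0.18862468] [ 1.45892411 -1.22985204 -1.61140659] (array([ 0.4765, -0.0183,  0.0027]), None)
```

```bash
python3 -m creep '[{"gripper":0.03,"translation":[0.015,-0.001,0],"twist":0},{"gripper":0.03,"translation":[0.03,-0.001,0],"twist":0},{"gripper":0.03,"translation":[0.03,-0.001,0],"twist":0},{"gripper":0.03,"translation":[0.03,-0.001,0],"twist":0},{"gripper":0.03,"translation":[0.03,-0.001,0],"twist":0},{"gripper":0.03,"translation":[0.03,-0.001,0],"twist":0},{"gripper":0.03,"translation":[0.03,-0.001,0],"twist":0},{"gripper":0.03,"translation":[0.03,-0.001,0],"twist":0},{"gripper":0.03,"translation":[0.03,-0.001,0],"twist":0},{"gripper":0.03,"translation":[0.03,-0.001,0],"twist":0},{"gripper":0.03,"translation":[0.03,-0.001,0],"twist":0},{"gripper":0.03,"translation":[0.03,-0.001,0],"twist":0},{"gripper":0.03,"translation":[0.03,-0.001,0],"twist":0},{"gripper":0.03,"translation":[0.03,-0.001,0],"twist":0},{"gripper":0.03,"translation":[0.03,-0.001,0],"twist":0},{"gripper":0.03,"translation":[0.03,-0.001,0],"twist":0},{"gripper":0.03,"translation":[0.012,-0.001,0],"twist":0},{"gripper":0.03,"translation":[0,0,0],"twist":0},{"gripper":0.03,"translation":[0,0,0],"twist":0}]'
python3 - <<'E'
from h import *
print(delta(rk(.037,-.06,.1),A))
E
```

```text
time_s: 28.85
eef_pos: [0.5853, 0.0998, 0.1813]
eef_rot: [[0.184, 0.983, -0.002], [0.983, -0.184, -0.001], [-0.001, -0.002, -1.0]]
wrist_force: [-0.6, -1.1, -2.3]
finger_gap: 0.455
grip_force: 60.8
(array([-0.002 ,  0.0035,  0.0813]), np.float64(0.0009696323823462638))
```

```bash
python3 -m creep '[{"gripper":0.03,"translation":[-0.002,0.0025,0.03],"twist":0},{"gripper":0.03,"translation":[0,0,0.03],"twist":0},{"gripper":0.03,"translation":[0,0,0.02],"twist":0},{"gripper":0.03,"translation":[0.012,0,0.004],"twist":0},{"gripper":0.03,"translation":[0.013,0,0.004],"twist":0},{"gripper":0.03,"translation":[0.007,0,0],"twist":0},{"gripper":0.03,"translation":[0.007,0,0],"twist":0},{"gripper":0.03,"translation":[0.007,0,0],"twist":0},{"gripper":0.03,"translation":[0.007,0,0.001],"twist":0},{"gripper":0.03,"translation":[0.007,0,0.002],"twist":0},{"gripper":0.03,"translation":[0.007,0,0.002],"twist":0},{"gripper":0.03,"translation":[0.007,0,0.003],"twist":0},{"gripper":0.03,"translation":[0.006,0,0.003],"twist":0},{"gripper":0.03,"translation":[0,0,0],"twist":0}]' 50
python3 - <<'E'
from h import *
o=get_obs();print(torack(o["eef_pos"]),o["wrist_force"],o["wrist_torque"],delta(rk(.037,.063,.030)))
E
```

```text
time_s: 30.25
eef_pos: [0.6044, 0.1753, 0.0844]
eef_rot: [[0.185, 0.983, 0.002], [0.983, -0.185, -0.001], [-0.001, 0.002, -1.0]]
wrist_force: [-0.9, -2.0, 5.2]
finger_gap: 0.458
grip_force: 58.8
[0.03842245 0.0197694  0.08441214] [-0.91051105 -1.95656584  5.18578634] [-0.53449608  0.12282623 -0.03731823] (array([ 0.0433, -0.0015,  0.0544]), None)
```

```bash
python3 -m creep '[{"gripper":0.03,"translation":[0.006,-0.001,0.004],"twist":0},{"gripper":0.03,"translation":[0.006,0,0.005],"twist":0},{"gripper":0.03,"translation":[0.005,0,0.005],"twist":0},{"gripper":0.03,"translation":[0.005,0,0.006],"twist":0},{"gripper":0.03,"translation":[0.005,0,0.005],"twist":0},{"gripper":0.03,"translation":[0.005,0,0.006],"twist":0},{"gripper":0.03,"translation":[0.004,0,0.006],"twist":0},{"gripper":0.03,"translation":[0.003,0,0.006],"twist":0},{"gripper":0.03,"translation":[0.003,0,0.005],"twist":0},{"gripper":0.03,"translation":[0.001,0,0.006],"twist":0},{"gripper":0.03,"translation":[0,0,0.001],"twist":0},{"gripper":0.03,"translation":[0,0,0],"twist":0},{"gripper":0.03,"translation":[0,0,0],"twist":0},{"gripper":0.045,"translation":[0,0,-0.002],"twist":0},{"gripper":0.058,"translation":[0,0,0],"twist":0},{"gripper":0.058,"translation":[0,0,0],"twist":0},{"gripper":0.058,"translation":[0,0,-0.01],"twist":0},{"gripper":0.058,"translation":[0,0,-0.03],"twist":0},{"gripper":0.058,"translation":[0,0,-0.04],"twist":0}]'
python3 -m creep '[{"gripper":0.06,"translation":[0,0,-0.045],"twist":0},{"gripper":0.06,"translation":[0,0,-0.045],"twist":0},{"gripper":0.06,"translation":[0,0,-0.04],"twist":0},{"gripper":0.06,"translation":[0,0,0],"twist":-0.143},{"gripper":0.06,"translation":[0,0,0],"twist":-0.143},{"gripper":0.06,"translation":[0,0,0],"twist":-0.143},{"gripper":0.06,"translation":[0,0,0],"twist":-0.143},{"gripper":0.06,"translation":[0,0,0],"twist":-0.143},{"gripper":0.06,"translation":[0,0,0],"twist":-0.143},{"gripper":0.06,"translation":[0,0,0],"twist":-0.143},{"gripper":0.06,"translation":[0,0,0],"twist":-0.143},{"gripper":0.06,"translation":[0,0,0],"twist":-0.143},{"gripper":0.06,"translation":[0,0,0],"twist":-0.143},{"gripper":0.06,"translation":[0,0,0],"twist":-0.141},{"gripper":0.06,"translation":[0,0,0],"twist":0}]'
python3 - <<'E'
from h import *
print(delta(rk(0,.213,.16),A+np.pi/2))
s=snapshot("scene");cv2.imwrite("pics/s10.png",cv2.resize(s["img"][180:360,320:520],None,fx=3,fy=3))
E
```

```text
time_s: 32.15
eef_pos: [0.6087, 0.2184, 0.1097]
eef_rot: [[0.185, 0.983, -0.004], [0.983, -0.185, -0.001], [-0.002, -0.004, -1.0]]
wrist_force: [0.8, 1.1, 0.6]
finger_gap: 0.682
grip_force: 0.0
time_s: 33.65
eef_pos: [0.6103, 0.2188, 0.241]
eef_rot: [[-0.983, 0.184, 0.0], [0.184, 0.983, 0.0], [-0.0, 0.0, -1.0]]
wrist_force: [0.1, 0.3, 0.1]
finger_gap: 0.702
grip_force: 0.0
(array([0.0359, 0.1494, 0.081 ]), np.float64(0.0016115010041815037))
```

View pics/s10.png

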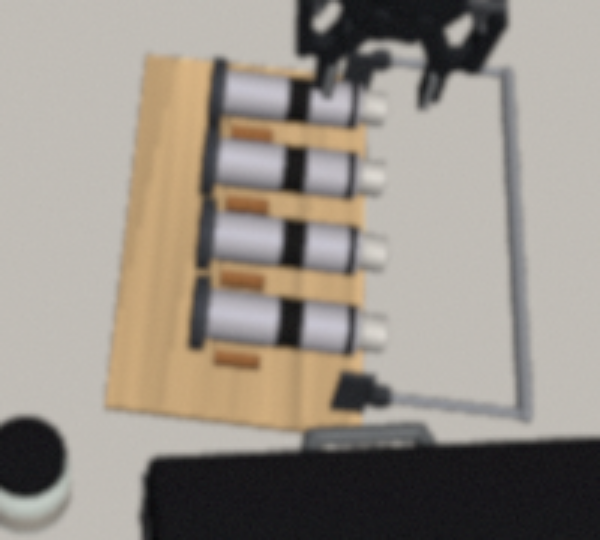

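All four lie parallel with lenses on the hinge side: feet at crop (218,90), (208,162), (206,233) and (198,313), lens ends at column ~386. Now over to the bail rod.

```bash
python3 -m creep '[{"gripper":0.06,"translation":[0.006,0.025,0],"twist":0},{"gripper":0.06,"translation":[0.006,0.025,0],"twist":0},{"gripper":0.06,"translation":[0.006,0.025,0],"twist":0},{"gripper":0.06,"translation":[0.006,0.025,0],"twist":0},{"gripper":0.06,"translation":[0.006,0.025,0],"twist":0},{"gripper":0.06,"translation":[0.006,0.024,0],"twist":0},{"gripper":0.06,"translation":[0,0,0.04],"twist":0},{"gripper":0.06,"translation":[0,0,0.04],"twist":0},{"gripper":0.06,"translation":[0,0,0],"twist":0}]'
python3 - <<'E'
from h import *
print(delta(rk(0,.213,.034),A+np.pi/2))
s=snapshot("scene");t=snapshot("top")
for x in(-.111,-.037,.037,.111):print(proj(s,rk(x,-.042,.05)),proj(s,rk(x,.108,.05)),proj(t,rk(x,-.042,.05)))
cv2.imwrite("pics/t11.png",cv2.resize(t["img"][160:330,160:320],None,fx=3.5,fy=3.5,interpolation=cv2.INTER_CUBIC))
E
```

```text
time_s: 34.6
eef_pos: [0.5982, 0.3702, 0.1544]
eef_rot: [[-0.982, 0.188, -0.01], [0.188, 0.982, -0.005], [0.009, -0.007, -1.0]]
wrist_force: [-0.6, 0.4, 0.6]
finger_gap: 0.702
grip_force: 0.0
(array([-0.0048,  0.0037,  0.1204]), np.float64(-0.002404241967289611))
[388.91995555 210.97494211] [447.4990189  217.24265426] [246.43886394 288.26395666]
[386.92164215 233.88348006] [447.39219969 240.57113885] [252.99325625 257.5473564 ]
[384.78990075 258.32162809] [447.27817877 265.47242393] [259.45063241 227.2854141 ]
[382.51090627 284.44787622] [447.1562024  292.11111504] [265.81313058 197.46810936]
```

View pics/t11.png

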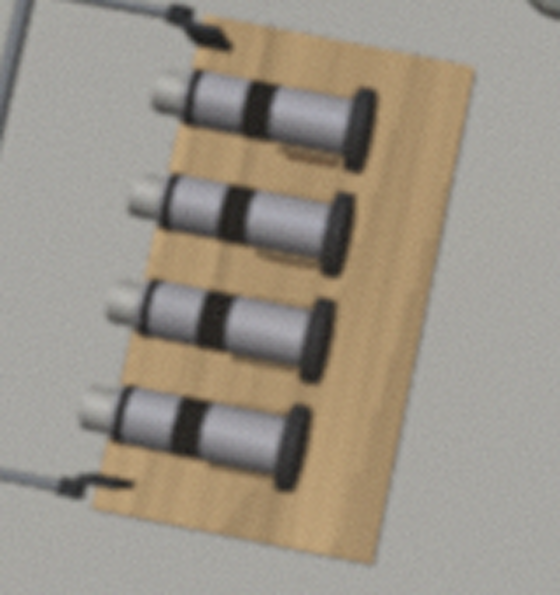

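Foot centres at crop (292,447), (317,341), (338,234) and (361,130) are collinear and evenly spaced to within about 1.5 mm. All torches are seated. Descend on the open rod.

```bash
python3 -m creep '[{"gripper":0.06,"translation":[0,0,0],"twist":0},{"gripper":0.06,"translation":[0,0,0],"twist":0},{"gripper":0.06,"translation":[0,0,0.03],"twist":0},{"gripper":0.06,"translation":[0,0,0.03],"twist":0},{"gripper":0.06,"translation":[0,0,0.02],"twist":0},{"gripper":0.06,"translation":[0,0,0],"twist":0},{"gripper":0.06,"translation":[0,0,0],"twist":0}]'
python3 - <<'E'
from h import *
print(delta(rk(0,.213,.034),A+np.pi/2))
E
```

```text
time_s: 35.4
eef_pos: [0.6034, 0.3722, 0.0817]
eef_rot: [[-0.983, 0.185, 0.002], [0.185, 0.983, 0.001], [-0.001, 0.001, -1.0]]
wrist_force: [0.9, -0.5, 0.2]
finger_gap: 0.705
grip_force: 0.0
(array([ 0.001 , -0.0001,  0.0477]), np.float64(1.2970129181999468e-05))
```

```bash
python3 -m creep '[{"gripper":0.06,"translation":[0.001,0,0.025],"twist":0},{"gripper":0.06,"translation":[0,0,0.015],"twist":0},{"gripper":0.06,"translation":[0,0,0.007],"twist":0},{"gripper":0,"translation":[0,0,0],"twist":0},{"gripper":0,"translation":[0,0,0],"twist":0},{"gripper":0,"translation":[0,0,0],"twist":0},{"gripper":0,"translation":[0,0,0],"twist":0},{"gripper":0,"translation":[0,0,0],"twist":0},{"gripper":0,"translation":[0,0,0],"twist":0},{"gripper":0,"translation":[0,0,0],"twist":0}]' 40
python3 -m creep '[{"gripper":0,"translation":[0,-0.002,-0.016],"twist":0},{"gripper":0,"translation":[0,-0.004,-0.016],"twist":0},{"gripper":0,"translation":[0,-0.007,-0.015],"twist":0},{"gripper":0,"translation":[0,-0.009,-0.014],"twist":0},{"gripper":0,"translation":[0,-0.011,-0.012],"twist":0},{"gripper":0,"translation":[0,-0.012,-0.010],"twist":0},{"gripper":0,"translation":[0,-0.014,-0.008],"twist":0},{"gripper":0,"translation":[0,-0.015,-0.006],"twist":0},{"gripper":0,"translation":[0,-0.016,-0.004],"twist":0},{"gripper":0,"translation":[0,0,0],"twist":0}]'
python3 - <<'E'
from h import *
o=get_obs();print(torack(o["eef_pos"])-[0,.105,.05-.019],o["wrist_force"])
E
```

```text
time_s: 36.4
eef_pos: [0.6022, 0.3723, 0.0343]
eef_rot: [[-0.983, 0.185, 0.001], [0.185, 0.983, 0.0], [-0.001, 0.001, -1.0]]
wrist_force: [-0.8, -0.3, 6.0]
finger_gap: 0.123
grip_force: 39.1
time_s: 37.4
eef_pos: [0.5873, 0.2881, 0.1421]
eef_rot: [[-0.983, 0.186, 0.009], [0.186, 0.983, 0.01], [-0.007, 0.011, -1.0]]
wrist_force: [-10.4, 10.2, 36.5]
finger_gap: 0.12
grip_force: 44.3
[0.00067837 0.0224769  0.11107774] [-10.37868818  10.24651659  36.48705375]
```

```bash
python3 -m creep '[{"gripper":0,"translation":[0,0,0.002],"twist":0},{"gripper":0,"translation":[0,0,0],"twist":0},{"gripper":0,"translation":[0,0,0],"twist":0}]'
python3 - <<'E'
from h import *
o=get_obs();print(torack(o["eef_pos"])-[0,.105,.05-.019],o["wrist_force"])
E
```

```text
time_s: 37.7
eef_pos: [0.588, 0.2907, 0.1411]
eef_rot: [[-0.983, 0.185, 0.01], [0.185, 0.983, 0.013], [-0.008, 0.015, -1.0]]
wrist_force: [-11.7, 13.5, 42.0]
finger_gap: 0.119
grip_force: 45.2
[0.00092297 0.02515497 0.1101449 ] [-11.66936731  13.50471704  42.03612522]
```

```bash
python3 -m creep '[{"gripper":0,"translation":[0,0,-0.005],"twist":0},{"gripper":0,"translation":[0,0,-0.004],"twist":0},{"gripper":0,"translation":[0,0,0],"twist":0},{"gripper":0,"translation":[0,0,0],"twist":0}]'
python3 - <<'E'
from h import *
o=get_obs();print(torack(o["eef_pos"])-[0,.105,.05-.019],o["wrist_force"],o["eef_rot"][:,2])
E
```

```text
time_s: 38.1
eef_pos: [0.5865, 0.2849, 0.1429]
eef_rot: [[-0.983, 0.185, 0.003], [0.185, 0.983, 0.003], [-0.003, 0.003, -1.0]]
wrist_force: [0.5, 5.0, 11.9]
finger_gap: 0.118
grip_force: 42.0
[0.00050693 0.01916695 0.11192071] [ 0.46329251  5.02850971 11.87454015] [ 0.00342452  0.00275199 -0.99999035]
```

```bash
python3 -m creep '[{"gripper":0,"translation":[0,-0.010,-0.002],"twist":0},{"gripper":0,"translation":[0,-0.009,0],"twist":0},{"gripper":0,"translation":[0,-0.010,0.001],"twist":0},{"gripper":0,"translation":[0,-0.009,0.001],"twist":0},{"gripper":0,"translation":[0,-0.009,0.002],"twist":0},{"gripper":0,"translation":[0,-0.009,0.003],"twist":0},{"gripper":0,"translation":[0,-0.009,0.004],"twist":0},{"gripper":0,"translation":[0,-0.008,0.004],"twist":0},{"gripper":0,"translation":[0,0,0],"twist":0}]'
python3 - <<'E'
from h import *
o=get_obs();print(torack(o["eef_pos"])-[0,.105,.05-.025],o["wrist_force"],o["eef_rot"][:,2])
E
```

```text
time_s: 39.0
eef_pos: [0.5721, 0.21, 0.1274]
eef_rot: [[-0.983, 0.186, 0.001], [0.186, 0.983, -0.002], [-0.001, -0.001, -1.0]]
wrist_force: [5.2, -1.1, 0.6]
finger_gap: 0.122
grip_force: 42.0
[ 0.00023914 -0.05715942  0.10238187] [ 5.23019796 -1.12421298  0.57537013] [ 7.82492636e-04 -1.59859101e-03 -9.99998416e-01]
```

```bash
python3 -m creep '[{"gripper":0,"translation":[0,-0.006,0.004],"twist":0},{"gripper":0,"translation":[0,-0.006,0.005],"twist":0},{"gripper":0,"translation":[0,-0.007,0.007],"twist":0},{"gripper":0,"translation":[0,-0.007,0.007],"twist":0},{"gripper":0,"translation":[0,-0.005,0.007],"twist":0},{"gripper":0,"translation":[0,-0.005,0.008],"twist":0},{"gripper":0,"translation":[0,-0.004,0.007],"twist":0},{"gripper":0,"translation":[0,-0.003,0.007],"twist":0},{"gripper":0,"translation":[0,-0.002,0.005],"twist":0},{"gripper":0,"translation":[0,-0.002,0.004],"twist":0},{"gripper":0,"translation":[0,0,0],"twist":0}]'
python3 - <<'E'
from h import *
o=get_obs();print(torack(o["eef_pos"]),o["wrist_force"],o["eef_rot"][:,2])
E
```

```text
time_s: 40.1
eef_pos: [0.563, 0.1648, 0.0662]
eef_rot: [[-0.983, 0.185, 0.0], [0.185, 0.983, -0.001], [-0.0, -0.0, -1.0]]
wrist_force: [6.1, -0.9, -0.9]
finger_gap: 0.126
grip_force: 44.2
[-0.00029057  0.0018048   0.0661768 ] [ 6.13789467 -0.93226882 -0.8603906 ] [ 3.40198220e-04 -5.03827517e-04 -9.99999815e-01]
```

```bash
python3 -m creep '[{"gripper":0,"translation":[0,-0.001,0.002],"twist":0},{"gripper":0,"translation":[0,0,0.002],"twist":0},{"gripper":0,"translation":[0,0,0.001],"twist":0},{"gripper":0,"translation":[0,0,0],"twist":0}]'
python3 -m creep '[{"gripper":0.03,"translation":[0,0,0],"twist":0},{"gripper":0.045,"translation":[0,0,0],"twist":0},{"gripper":0.045,"translation":[0,0,0],"twist":0},{"gripper":0.045,"translation":[0,0,0],"twist":0},{"gripper":0.045,"translation":[0,0,-0.02],"twist":0},{"gripper":0.045,"translation":[0,0,-0.04],"twist":0},{"gripper":0.045,"translation":[0,0,-0.05],"twist":0},{"gripper":0.045,"translation":[0,0,-0.05],"twist":0},{"gripper":0.045,"translation":[0,0,-0.05],"twist":0},{"gripper":0.045,"translation":[0,-0.04,0],"twist":0},{"gripper":0.045,"translation":[0,-0.05,0],"twist":0},{"gripper":0.045,"translation":[0,-0.05,0],"twist":0},{"gripper":0.045,"translation":[0,-0.05,0],"twist":0},{"gripper":0.045,"translation":[0,-0.05,0],"twist":0},{"gripper":0.045,"translation":[0,-0.05,0],"twist":0},{"gripper":0.045,"translation":[0,0,0],"twist":0},{"gripper":0.045,"translation":[0,0,0],"twist":0}]'
python3 - <<'E'
from h import *
s=snapshot("scene");t=snapshot("top")
a=cv2.resize(s["img"][170:340,300:500],(480,408));b=cv2.resize(t["img"][160:330,160:290],(312,408))
cv2.imwrite("pics/f.png",np.hstack([a,b]))
E
```

```text
time_s: 40.5
eef_pos: [0.5627, 0.1636, 0.0615]
eef_rot: [[-0.983, 0.184, 0.0], [0.184, 0.983, -0.001], [-0.0, -0.001, -1.0]]
wrist_force: [5.7, -1.8, -1.2]
finger_gap: 0.121
grip_force: 44.6
time_s: 42.2
eef_pos: [0.5083, -0.1211, 0.2721]
eef_rot: [[-0.982, 0.188, -0.001], [0.188, 0.982, 0.001], [0.001, 0.0, -1.0]]
wrist_force: [-1.0, 0.9, 0.9]
finger_gap: 0.526
grip_force: 0.0
```

View pics/f.png

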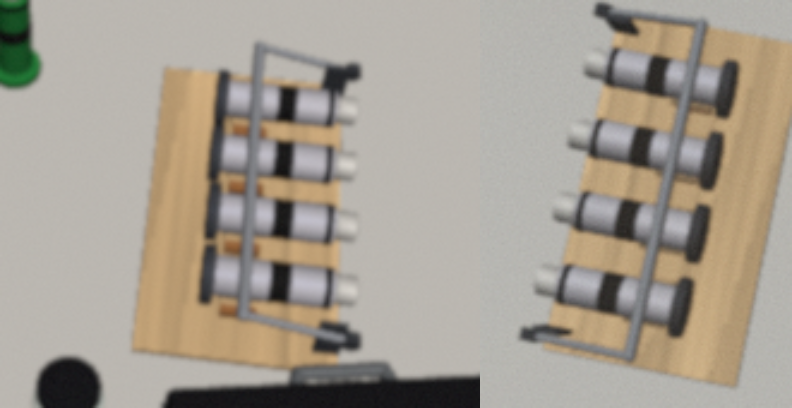

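The final picture shows the bail shut. Its rod crosses all four torches, with its end at top (253,169) as at the start. All lenses point to the hinge side.

```bash
python3 -c "
from bench import *
print(close_job())"
```

```text
the job is handed in; nothing more can be done
None
```

The job is handed in: all three standing torches now lie in the free saddles with their lenses the same way as the torch already there, and the bail is shut with its rod resting on all four; I saw nothing else disturbed, and the judge's verdict was not shown.

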